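# Swing the inspection microscope over the battery pack

## Task

Swing the heavy ball-bearing boom with the inspection microscope round over the larger of the two battery packs and leave it standing still there by itself, its middle line over the middle of the pack. It runs almost without friction, so push and brake it gently with the fingertips, touching only the rubber guards along the sides of the microscope head and nothing else of the boom. Do not swing it fast, knock it or let it run into its end stops, and leave everything on the table where it lies.

Things in the scene. Friction and masses are not known exactly. Their poses are not given: they have to be found in the camera images.
- stand: Fixed stand of the microscope: round dark base bolted to the table, 200 mm across and 40 mm high, with an upright steel post of 32 mm diameter ending 222 mm above the table. Origin: on the post's axis at table height; this axis (z) is the boom's pivot. At joint value 0 the boom points along the stand's -x axis, roughly towards the robot.
- boom (a joint): Angle of the boom about the post (rad), 0 along the stand's -x axis, growing anticlockwise seen from above: the microscope then travels to the robot's right (-y). End stops at -1.15 and +1.25; starts at rest between -0.85 and -0.65 (left). It turns level on ball bearings and stays where it is brought to rest; no spring, no catch.
- pivot (a point): Point of the boom on the post's axis, 180 mm above the table; axes as scope. Dynamics about it, nominal: boom 14 kg with counterweight, inertia 0.55 kg m2 (like 8 kg at scope), varying by a quarter or so; viscous drag 0.010 N m s/rad, dry friction 0.0012 N m: a speed once given lasts for tens of seconds, and the boom bounces back a little from a finger held still.
- scope (a point): Middle of the microscope head, on the boom's middle line above the optics, 260 mm from the pivot axis, 180 mm above the table; -x points out along the boom, z up. Along both sides of the head runs a flat upright guard of soft dark rubber, 170 to 350 mm from the pivot, its outer face 75 mm from the middle line, 167 to 193 mm above the table. Push here.
- casting: All of the boom but its guards, not to be touched: off-white head 134 mm wide, 160 to 200 mm above the table, screen flush on top, black optics below (64 mm across, down to 102 mm above the table); plain arm 100 mm wide, 34 mm thick, to the post; counterweight reaching 90 mm behind it. Too wide to grip. Origin: on the post's axis at table height, x as scope.
- pack: The larger battery pack, a white block with dark bands and a yellow plug, 150 x 50 x 50 mm, 0.74 kg, lying loose on the table. Origin: centre of its underside; x along its length, z up. Its middle lies 240 to 280 mm from the post's axis, so the microscope passes above it.
- small_pack: The smaller battery pack, same look, 100 x 34 x 26 mm, lying loose; bystander. Origin: centre of its underside. The two packs may have changed places.
- checker: Black battery cell checker with a grey display and three round buttons, 100 x 66 x 22 mm, lying loose; bystander. Origin: centre of its underside.
- black_box: Black cardboard box with a white label, 190 x 90 x 75 mm, standing loose; bystander. Origin: centre of its underside.
- foam_block: White foam block, 85 x 45 x 22 mm, lying loose; bystander. Origin: centre of its underside.
- driver: Screwdriver with a red handle lying loose; bystander.
Mind the look-alikes: they are no part of the job. What is shaped like the pack but orange or red is not meant.

How it is judged (in metres and radians):
On the way:
1. the boom stands by itself, untouched and still, with the microscope over the larger pack, for 4 s (y of pack in the frame of scope between -0.015 and 0.015 m and velocity of joint boom between -0.03 and 0.03 rad/s and contact force between each of the arm, the fingers and boom below 0.1 N), for 4 s.
At the end, for the whole second after the job is handed in: The boom stands still (under 0.03 rad/s) and untouched with the middle of the larger pack within 15 mm of the boom's middle line (measured square to the boom), kept so for 4 s and through the last second (y of pack in the frame of scope between -0.015 and 0.015 m and velocity of joint boom between -0.03 and 0.03 rad/s).
It fails at once if the boom is swung faster than 1 rad/s (velocity of joint boom above 1 rad/s or velocity of joint boom below -1 rad/s).
It fails at once if the boom runs into an end stop (value of joint boom above 1.24 rad or value of joint boom below -1.14 rad).
It fails at once if the boom is knocked, shoved or squeezed with more than 25 N (contact force between any of the fingers, the arm and boom above 25 N).
It fails at once if something lying on the table is moved by more than 15 mm (distance of any of pack, small_pack, checker, black_box, foam_block, driver from where it was at the start of the episode above 0.015 m).
It fails at once if the screen, head or arm of the boom is touched instead of the rubber guards (over 3 N) (contact force between any of the fingers, the arm and casting above 3 N).
It also fails if it takes over 50 s, if anything falls off the work surface, if the arm or the gripper's body presses on something with over 40 N, if the wrist force passes 120 N, or if a joint passes its speed limit or range.

## Robot

A 6-joint arm with a two-finger parallel gripper is mounted at the origin on the work surface. World frame = base frame: x ahead of the robot, y to its left, z up, the work surface at z = 0. Lengths are in mm, angles in rad, forces in N, time in s.
With the tool pointing down it reaches from about 275 to 1000 mm from the base axis. Payload 8.4 kg.
Tool frame: the origin (TCP) lies midway between the tips of the shut fingers; the grasp point (between the pads) lies 19 mm behind it; z points along the fingers, y is the line along which they close (so a half turn about z gives the same grasp; the last joint's range is limited). The gripper opens to 85 mm and grips with 20 to 120 N. Pads are 22 mm wide; open, the fingers measure 114 mm over their backs; the gripper's body (76 mm by 85 mm) begins 54 mm behind the grasp point. The pads swing forward as they close: fully open they stand 13 mm farther back than shut.
Start: joints at [1.283, 0.353, 1.633, -0, 1.155, -0.002], TCP at [176.202, 599.65, 203.081] pointing down, gripper open.
Joint ranges: [-2.63, 2.63], [-0.92, 2.1], [0.06, 2.66], [-1.3, 4.44], [0, 2.69], [-3.02, 3.02]. Speed limits (rad/s): [2.22, 2.22, 2.79, 3.14, 3.14, 3.14].

## Interface

Orientations are given as [roll, pitch, yaw] about the fixed x, y, z axes, in that order (R = Rz(yaw) Ry(pitch) Rx(roll)).
In Python, from rig import r, cams gives the robot as it stands. The module is installed in compiled form; this text tells all that it offers.
- The arm moves only by the tool send_rows, never from a script. Its argument "targets" is one flat list of numbers, 7 for each row, row after row: the shift along the tool's x, y, z in m, then the turn, a rotation vector about the tool's x, y, z in rad, then the opening, from -1 (shut) to 1 (fully open). In form: [tx, ty, tz, wx, wy, wz, fingers, tx, ty, tz, wx, wy, wz, fingers, ...]. A call has 1 to 12 rows; each row is the pose to reach, as a shift and turn from the pose commanded when the call began, along the tool's axes at that moment; what a row does not reach only later rows make up. A row lasts 1/12 s, in which the tool goes at most 41.7 mm and 7.16 degrees, less where a joint would pass 70% of its speed; a pose out of reach is approached as far as the arm can. A call with a gripper value outside its range is refused whole. The fingers move at their own pace and stop on an object; "grip_force" is the grip in N (left out, the last holds). Time passes only in rows, so rows that repeat a pose let the fingers close. It gives the time, the measured TCP pose, the force, the opening and the grip force at its end, in the units of the state.
- r.sense(): the state, without advancing time (a new reading comes with each control period).
- cams.grab_frame(name): name is "scene" or "side" or "wrist"; returns a dict with "color" (480x640x3 uint8, blue, green, red), "fx", "fy", "cx", "cy" (pixels), "xyz" and "attitude" of the camera in the world. Camera axes: x right, y down, z forward; pixel columns grow to the right and rows downward; lengths in mm; the calibration is good to about 2 mm. A picture is of the moment at which its call begins. There is no depth.
- r.sign_off(): hands the job in; it is judged then, once.
The state is a dict: "clock": time; "qpos": joint angles; "qvel": joint speeds; "joint_efforts": joint torques, N m; "eef_pos": TCP position; "tcp_rot": TCP orientation; "contact_force": force on the tool from outside, world axes, zero at the start; "wrist_torque": the same for the moment, N m; "opening": opening from 0.0 (shut) to 1.0 (fully open); "grasp_force": force on a finger pad.
Only numpy, scipy, OpenCV 4.12 (cv2) and the standard library are available. Lean on these libraries where they do the work, as an engineer would, in place of code of your own. Each camera call takes 0.05 s, during which the arm holds its last target. There are 200 camera calls.

## Working session

There is one attempt and no reset: what is moved stays moved. The work goes in short steps, Python scripts to look and compute and a tool call to move; the robot and the scene stay as the last step left them, time stands still between calls to the robot, and variables do not carry over. Pictures are saved under pics/ and viewed, at most 10 in all, crops included, and the job is handed in when it is done.

Besides the shell and the picture viewer there is one more tool, called after "Call:" as name(argument=value, ...) on one line, values as JSON. send_rows: Moves the arm, as the interface text tells. Its arguments: {"type":"object","properties":{"targets":{"type":"array"},"grip_force":{"type":"number"}},"required":["targets"]}

```bash
mkdir -p pics; python3 - <<'E'
from rig import r,cams
import cv2
s=r.sense(); print({k:s[k] for k in s})
for n in("scene","side"):
    f=cams.grab_frame(n); cv2.imwrite(f"pics/{n}0.png",f["color"]); print(n,{k:f[k] for k in f if k!="color"})
E
```

```text
{'clock': 0.0, 'qpos': array([ 1.28256992e+00,  3.53645967e-01,  1.63414445e+00, -1.61626380e-05,
        1.15518611e+00, -2.37462481e-03]), 'qvel': array([ 0.00077062, -0.00121792, -0.0017538 ,  0.00145334, -0.00028284,
       -0.00093974]), 'joint_efforts': array([-6.71200542e-04, -6.05254054e+01, -3.42082357e+01, -1.38717905e-04,
        9.29360715e-03,  3.81022190e-06]), 'eef_pos': array([176.07746469, 599.1463829 , 202.35865029]), 'tcp_rot': array([-3.14020874e+00,  1.14914330e-05,  2.85574742e+00]), 'contact_force': array([-0.12115145,  0.78661074,  0.10240638]), 'wrist_torque': array([-0.03574568, -0.02370929, -0.01825097]), 'grasp_force': 0.0, 'opening': 0.9994205995709916}
scene {'fx': 543.757786538852, 'fy': 543.757786538852, 'cx': 316.6638399309286, 'cy': 247.60365652436602, 'xyz': array([ 552.0993364 , -362.27457655, 1241.06089579]), 'attitude': array([-2.81630639e+00,  2.75635411e-03, -1.97799381e-03])}
side {'fx': 519.542591558031, 'fy': 519.542591558031, 'cx': 313.4393604659331, 'cy': 237.2291664348573, 'xyz': array([  54.8975865 , -649.94917151, 1164.48551133]), 'attitude': array([-2.47990616e+00,  2.39461535e-03, -6.38966357e-01])}
```

View pics/scene0.png

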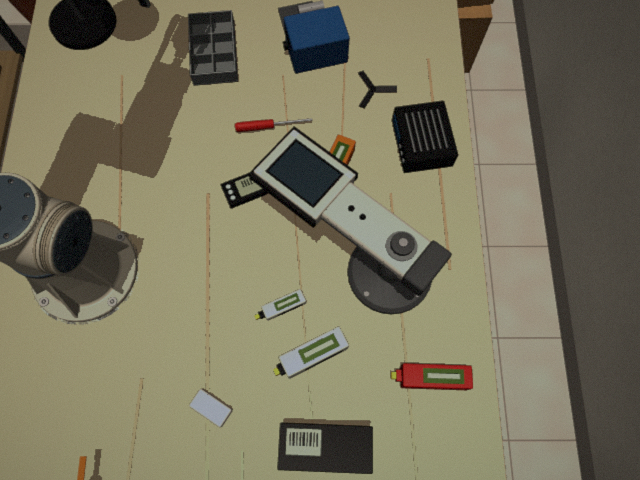

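View pics/side0.png

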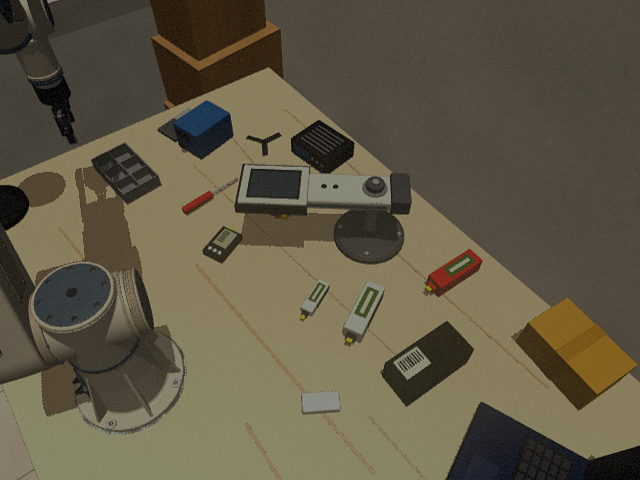

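The scene view shows the boom pointing up-left (screen about (304,170), post cap (402,243)), the larger pack at (312,352) and the smaller at (282,304). The side view shows the pack at (364,311) and the post cap at (375,185).

```bash
cat > h.py <<'E'
from rig import r,cams
import cv2, numpy as np
from scipy.spatial.transform import Rotation as R
def ray(f,uv):
    d=R.from_euler('xyz',f["attitude"]).apply([(uv[0]-f["cx"])/f["fx"],(uv[1]-f["cy"])/f["fy"],1]); return f["xyz"],d
def onz(f,uv,z):
    c,d=ray(f,uv); return (c+d*(z-c[2])/d[2])
def tri(f,a,g,b):
    c1,d1=ray(f,a);c2,d2=ray(g,b)
    s=np.linalg.lstsq(np.c_[d1,-d2],c2-c1,rcond=None)[0]; p,q=c1+s[0]*d1,c2+s[1]*d2
    return (p+q)/2,np.linalg.norm(p-q)
def big(m,roi):
    k=np.zeros_like(m);x,y,X,Y=roi;k[y:Y,x:X]=m[y:Y,x:X]
    c=max(cv2.findContours(k,cv2.RETR_EXTERNAL,cv2.CHAIN_APPROX_NONE)[0],key=cv2.contourArea); return c
def hsv(f): return cv2.cvtColor(f["color"],cv2.COLOR_BGR2HSV)
E
python3 - <<'E'
from h import *
f=cams.grab_frame("scene");g=cams.grab_frame("side")
for n,k,roi in(("scene",f,(268,318,355,385)),("side",g,(340,275,390,350)),("sc small",f,(250,285,312,322))):
    h=hsv(k); m=((h[...,1]<45)&(h[...,2]>90)).astype(np.uint8)*255
    c=big(m,roi); rr=cv2.minAreaRect(c); print(n,rr,cv2.contourArea(c))
    print([np.round(onz(k,p,50 if n!="sc small" else 26),1)[:2] for p in cv2.boxPoints(rr)],np.round(onz(k,rr[0],50),1))
im=[cv2.resize(f["color"][120:390,240:460],None,fx=2,fy=2,interpolation=2),cv2.resize(g["color"][150:350,230:415],None,fx=2,fy=2)]
H=max(i.shape[0] for i in im); cv2.imwrite("pics/z.png",np.hstack([cv2.copyMakeBorder(i,0,H-i.shape[0],0,0,0) for i in im])[:600,:800+0])
E
```

```text
scene ((313.2838134765625, 351.2153015136719), (23.001771926879883, 68.5458984375), 62.650123596191406) 1481.0
[array([ 464.4, -209.7]), array([ 597.3, -141.4]), array([ 619.6, -186.3]), array([ 488., -253.])] [ 541.8 -198.1   50. ]
side ((364.1000061035156, 306.3000183105469), (19.230182647705078, 52.32398986816406), 26.56505012512207) 907.5
[array([ 468.8, -210.6]), array([ 600.6, -141.6]), array([ 618.7, -187.4]), array([ 487.2, -252.9])] [ 541.8 -199.3   50. ]
sc small ((283.00677490234375, 303.6397399902344), (14.473636627197266, 43.8626594543457), 65.43283081054688) 571.5
[array([420.4, -92.8]), array([510.9, -50.3]), array([524.9, -81.3]), array([ 435. , -123.1])] [474.1 -92.5  50. ]
```

View pics/z.png

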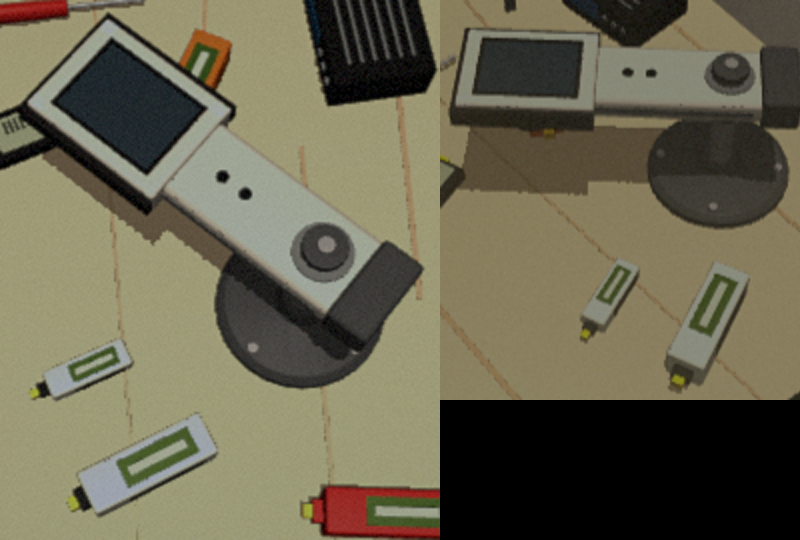

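The crop shows the screen's dark rectangle, the cap's light centre at scene (403,241.5) and side (376,181), the two packs and the rubber guards along the head.

```bash
python3 - <<'E'
from h import *
f=cams.grab_frame("scene");g=cams.grab_frame("side")
print(tri(f,(403,241.5),g,(376,181)))
for z in(200,222,230):print(z,onz(f,(403,241.5),z),onz(g,(376,181),z))
S=[]
for k,roi in((f,(262,135,348,215)),(g,(244,166,300,202))):
    h=hsv(k); m=((h[...,2]<100)).astype(np.uint8)*255
    # screen: dark blob containing centre
    x,y,X,Y=roi; n,l,st,ce=cv2.connectedComponentsWithStats(m[y:Y,x:X]); b=l[(Y-y)//2,(X-x)//2]
    mm=np.zeros_like(m);mm[y:Y,x:X]=(l==b)*255
    rr=cv2.minAreaRect(big(mm,roi)); print(rr,st[b]); c=ce[b]+[x,y]; S.append(c)
    pts=np.array([onz(k,p,200)[:2] for p in big(mm,roi)[:,0]]).astype(np.float32); q=cv2.minAreaRect(pts); print(onz(k,c,200),q)
print(tri(f,S[0],g,S[1]))
E
```

```text
(array([722.1077454 ,  -8.337093  , 222.81344361]), np.float64(3.883313397473283))
200 [724.9769589    1.39639005 200.        ] [738.98898262   5.26376173 200.        ]
222 [721.32365897  -6.28881002 222.        ] [723.38479724  -9.68170335 222.        ]
230 [719.99518627  -9.08342822 230.        ] [717.71054801 -15.11641792 230.        ]
((304.1124267578125, 172.46835327148438), (63.64208221435547, 45.55875778198242), 37.405357360839844) [   4    4   78   69 2722]
[523.66935581 156.70968355 200.        ] ((523.5191040039062, 157.6729278564453), (102.05773162841797, 133.9658966064453), 50.29425811767578)
((272.93499755859375, 183.55978393554688), (52.95404815673828, 29.266273498535156), 2.385944128036499) [   2    2   54   32 1499]
[522.82667996 154.51719447 200.        ] ((524.4605712890625, 155.54061889648438), (102.77549743652344, 133.9324188232422), 49.89433288574219)
(array([523.92043688, 157.42613957, 197.34237868]), np.float64(1.2600367737448595))
```

Pivot is about (722,-8.5), the boom stands at about -0.69 rad, and the target is about +0.81 rad. I'll approach with shut fingers outside the left guard and turn the tool so its y is square to the guard.

Call:
send_rows(targets=[-0.493,-0.228,0,0,0,0.407,-1,-0.493,-0.228,0,0,0,0.407,-1,-0.493,-0.228,0,0,0,0.407,-1,-0.493,-0.228,0,0,0,0.407,-1,-0.493,-0.228,0,0,0,0.407,-1,-0.493,-0.228,0,0,0,0.407,-1,-0.493,-0.228,0,0,0,0.407,-1,-0.493,-0.228,0,0,0,0.407,-1,-0.493,-0.228,0,0,0,0.407,-1,-0.493,-0.228,0,0,0,0.407,-1,-0.493,-0.228,0,0,0,0.407,-1,-0.493,-0.228,0,0,0,0.407,-1])

```text
clock: 1.3
eef_pos: [553.8, 268.6, 203.2]
tcp_rot: [3.141, 0.0, 2.449]
contact_force: [0.7, 0.6, -0.2]
opening: -0.001
grasp_force: 0.0
```

```bash
cat >> h.py <<'E'
P=np.array([722.2,-8.5]); TH=0.812
def boom():
    "joint-like angle from white-on-top screen in scene view, by dark guard/screen-independent: screen blob centre near expected"
    f=cams.grab_frame("scene"); h=hsv(f); m=((h[...,2]<100)).astype(np.uint8)
    n,l,st,ce=cv2.connectedComponentsWithStats(m); out=[]
    for i in range(1,n):
        if 1500<st[i][4]<4500:
            p=onz(f,ce[i],200)[:2]-P; q=np.linalg.norm(p)
            if 245<q<275: out.append((round(float(np.arctan2(-p[1],-p[0])),4),round(float(q),1),int(st[i][4])))
    return f,out
def tool():
    s=r.sense(); p=s["eef_pos"]; y=s["tcp_rot"][2]; return s,p,y
def rel(th,p):
    "TCP in boom frame: radial, tangential (positive = ahead of motion)"
    u=np.array([-np.cos(th),-np.sin(th)]);t=np.array([-u[1],u[0]]); d=p[:2]-P; return np.round([d@u,d@t],1)
E
cat > st.py <<'E'
from h import *
f,o=boom(); s,p,y=tool(); print(round(s["clock"],2),o,np.round(p,1),"rot",np.round(s["tcp_rot"],3),"F",np.round(s["contact_force"],1),"q",np.round(s["qpos"],2),[rel(a[0],p) for a in o])
E
python3 st.py
```

```text
1.35 [(-1.8081, 258.2, 3762)] [559.2 264.1 203.3] rot [3.141 0.005 2.447] F [ 3.9 -4.5  0.5] q [ 0.44  0.34  1.65 -0.    1.15 -0.43] [array([226.6, 222.5])]
```

```bash
python3 - <<'E'
from h import *
a=cams.grab_frame("scene")["color"][60:420,:];b=cams.grab_frame("side")["color"][100:400,150:]
cv2.imwrite("pics/s1.png",np.vstack([cv2.resize(a,(533,300)),cv2.resize(b,(490,300))[:,:490].copy() if 0 else cv2.copyMakeBorder(cv2.resize(b,(490,300)),0,0,0,43,0)]))
E
```

```text
(no output)
```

View pics/s1.png

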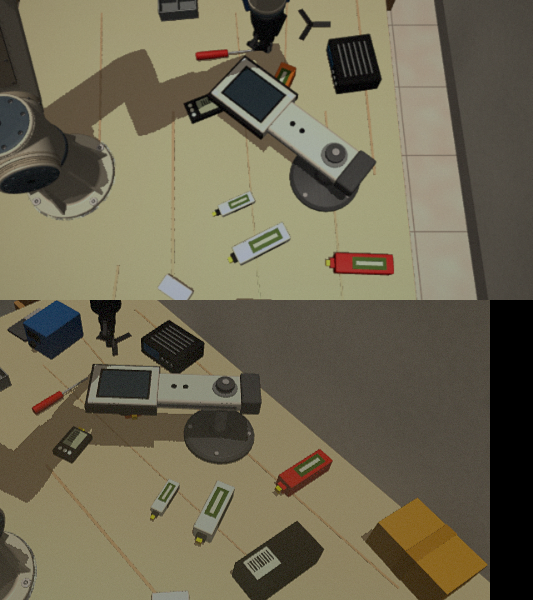

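The screen is clearly visible and the tool is behind the head's left guard. I'll make the screen detection more robust.

```bash
python3 - <<'E'
s=open('h.py').read()
s=s.replace('m=((h[...,2]<100)).astype(np.uint8)\n    n,l','c=f["color"].astype(int); m=((h[...,2]<TV)&(c[...,0]>c[...,2]+2)).astype(np.uint8); m=cv2.morphologyEx(m,cv2.MORPH_OPEN,np.ones((3,3)))\n    n,l').replace('1500<st','1000<st').replace('def boom','TV=90\ndef boom')
open('h.py','w').write(s)
E
python3 - <<'E'
import h
from h import *
f=cams.grab_frame("scene");print(f["color"][172,304],f["color"][165,290],f["color"][110,430])
for tv in(60,75,90,100):
    h.TV=tv; print(tv,boom()[1])
E
```

```text
[47 42 34] [50 48 38] [61 65 64]
60 [(-0.6941, 258.2, 2319)]
75 [(-0.6945, 258.4, 2335)]
90 [(-0.6945, 258.5, 2325)]
100 [(-0.6938, 258.4, 2326)]
```

```bash
python3 st.py
```

```text
1.75 [(-0.6941, 258.5, 2326)] [551.5 271.3 203.2] rot [-3.142 -0.     2.45 ] F [-0.5  0.8  0.3] q [ 0.45  0.34  1.66  0.    1.15 -0.43] [array([ 310.2, -105.9])]
```

Call:
send_rows(targets=[-0.015,0,0.014,0,0,0,-1,-0.03,0,0.028,0,0,0,-1,-0.045,-0.002,0.041,0,0,0,-1,-0.045,-0.005,0.041,0,0,0,-1,-0.045,-0.008,0.041,0,0,0,-1,-0.045,-0.01,0.041,0,0,0,-1,-0.045,-0.0115,0.041,0,0,0,-1,-0.045,-0.013,0.041,0,0,0,-1,-0.045,-0.0145,0.041,0,0,0,-1,-0.045,-0.016,0.041,0,0,0,-1,-0.045,-0.0175,0.041,0,0,0,-1,-0.045,-0.019,0.041,0,0,0,-1])

```text
clock: 2.75
eef_pos: [574.8, 227.1, 162.3]
tcp_rot: [3.141, 0.0, 2.449]
contact_force: [0.3, -0.4, 0.2]
opening: -0.002
grasp_force: 0.0
```

```bash
python3 st.py
```

```text
2.8 [(-0.6929, 257.0, 2269)] [574.6 226.8 162.2] rot [-3.142  0.     2.449] F [ 0.6 -0.   0.3] q [ 0.37  0.38  1.69 -0.    1.07 -0.5 ] [array([263.8, -86.8])]
```

Call:
send_rows(targets=[0,-0.0017,0,0,0,0,-1,0,-0.0034,0,0,0,0,-1,0,-0.0052,0,0,0,0,-1,0,-0.0072,0,0,0,0,-1,0,-0.0096,0,0,0,0,-1,0,-0.0124,0,0,0,0,-1,0,-0.0156,0,0,0,0,-1,0,-0.0192,0,0,0,0,-1,0,-0.0232,0,0,0,0,-1,0,-0.0276,0,0,0,0,-1,0,-0.0324,0,0,0,0,-1,0,-0.0374,0,0,0,0,-1])

```text
clock: 3.8
eef_pos: [550.7, 197.8, 162.1]
tcp_rot: [-3.142, 0.0, 2.449]
contact_force: [-0.1, 0.8, 0.5]
opening: -0.0
grasp_force: 0.2
```

```bash
python3 st.py
```

```text
3.85 [(-0.5598, 257.7, 2336)] [550. 197. 162.] rot [-3.141 -0.     2.449] F [-0.6 -1.  -0.5] q [ 0.34  0.33  1.76 -0.    1.05 -0.54] [array([255.1, -82.7])]
```

Call:
send_rows(targets=[0,0.01,-0.02,0,0,0,-1,0,0.01,-0.05,0,0,0,-1,0,0.01,-0.075,0,0,0,-1,-0.02,-0.026,-0.075,0,0,0,-1,-0.044,-0.057,-0.075,0,0,0,-1,-0.068,-0.088,-0.075,0,0,0,-1,-0.092,-0.119,-0.075,0,0,0,-1,-0.116,-0.15,-0.075,0,0,0,-1,-0.14,-0.181,-0.075,0,0,0,-1,-0.164,-0.212,-0.075,0,0,0,-1,-0.188,-0.243,-0.075,0,0,0,-1,-0.212,-0.274,-0.075,0,0,0,-1])

```text
clock: 4.85
eef_pos: [538.5, -150.1, 237.2]
tcp_rot: [-3.141, 0.0, 2.449]
contact_force: [1.0, 0.8, -0.5]
opening: 0.003
grasp_force: 0.0
```

```bash
python3 st.py
```

```text
4.9 [] [ 538.4 -156.4  237.3] rot [-3.138e+00  3.000e-03  2.447e+00] F [-0.6 -4.8 -0.2] q [-0.28  0.22  1.74 -0.    1.18 -1.16] []
```

Call:
send_rows(targets=[-0.02,-0.027,0,0,0,0,-1,-0.04,-0.053,0,0,0,0,-1,-0.04,-0.053,0.025,0,0,0,-1,-0.04,-0.053,0.05,0,0,0,-1,-0.04,-0.053,0.075,0,0,0,-1,-0.04,-0.053,0.075,0,0,0,-1])

```text
clock: 5.4
eef_pos: [532.8, -213.6, 157.6]
tcp_rot: [-3.139, -0.007, 2.448]
contact_force: [-0.8, 1.5, -0.8]
opening: -0.001
grasp_force: 0.0
```

```bash
sed -i 's/def boom():/def boom(nm="scene"):/; s/grab_frame("scene"); h=hsv/grab_frame(nm); h=hsv/; s/1000<st/600<st/' h.py
cat > st.py <<'E'
from h import *
import cv2
for n in("scene","side"):
    f,o=boom(n); s,p,y=tool(); print(n,round(s["clock"],3),o,[rel(a[0],p) for a in o]); cv2.imwrite(f"pics/last_{n}.png",f["color"])
print(np.round(p,1),"F",np.round(s["contact_force"],1))
E
python3 st.py
```

```text
scene 5.45 [(-0.2146, 249.5, 1614)] [array([140.1, 240.7])]
side 5.5 [] []
[ 535.5 -214.2  161.9] F [-1.  -0.1  0.9]
```

View pics/last_side.png

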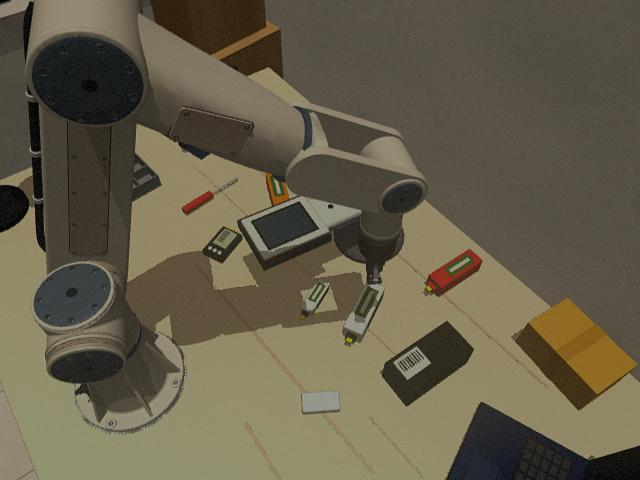

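View pics/last_scene.png

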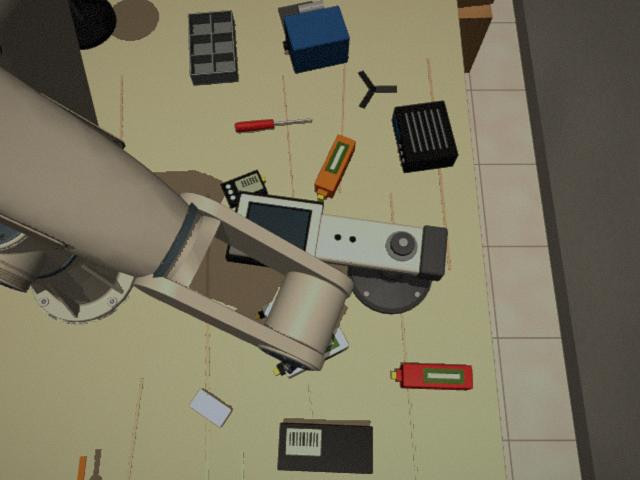

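The side view shows the screen clearly at about (285,226), with the finger ahead over the pack. In the scene view the forearm hides part of the head, so I'll tune the side-view detection.

```bash
python3 - <<'E'
import cv2,numpy as np
a=cv2.imread("pics/last_side.png");print(a[226,285],a[215,290],a[235,270],a[208,285]) 
h=cv2.cvtColor(a,cv2.COLOR_BGR2HSV);c=a.astype(int)
for tv,b in((90,2),(90,-3),(75,-3),(65,0)):
    m=((h[...,2]<tv)&(c[...,0]>c[...,2]+b)).astype(np.uint8); m=cv2.morphologyEx(m,cv2.MORPH_OPEN,np.ones((3,3)))
    n,l,st,ce=cv2.connectedComponentsWithStats(m); i=l[226,285]; print(tv,b,i,st[i],ce[i])
E
```

```text
[48 53 52] [55 58 51] [48 53 45] [22 34 34]
90 2 0 [     0      0    640    480 299514] [320.82357085 237.16371188]
90 -3 0 [     0      0    640    480 290819] [325.27526743 239.47533689]
75 -3 0 [     0      0    640    480 290943] [325.17164187 239.50556638]
65 0 0 [     0      0    640    480 298960] [320.14541076 238.90983409]
```

```bash
python3 - <<'E'
import cv2,numpy as np
from h import *
a=cv2.medianBlur(cv2.imread("pics/last_side.png"),5);h=cv2.cvtColor(a,cv2.COLOR_BGR2HSV);c=a.astype(int)
for tv,b in((90,-8),(75,-8),(65,-5)):
    m=((h[...,2]<tv)&(c[...,0]>c[...,2]+b)).astype(np.uint8)
    n,l,st,ce=cv2.connectedComponentsWithStats(m,connectivity=4); i=l[226,285]; print(tv,b,i,st[i],ce[i])
f=dict(fx=519.54,fy=519.54,cx=313.44,cy=237.23,xyz=np.array([54.9,-649.95,1164.5]),attitude=np.array([-2.47990616e+00,2.39461535e-03,-6.38966357e-01]))
p=onz(f,ce[i],200)[:2]-P;print(np.arctan2(-p[1],-p[0]),np.linalg.norm(p))
E
```

```text
90 -8 50 [ 252  202   65   47 1714] [284.40490082 224.87806301]
75 -8 46 [ 252  202   65   47 1714] [284.40490082 224.87806301]
65 -5 22 [ 254  202   63   47 1674] [284.66666667 224.78554361]
-0.13509688058432126 256.274436397343
```

```bash
python3 - <<'E'
s=open('h.py').read()
s=s.replace('grab_frame(nm); h=hsv(f); c=f["color"].astype(int); m=((h[...,2]<TV)&(c[...,0]>c[...,2]+2)).astype(np.uint8); m=cv2.morphologyEx(m,cv2.MORPH_OPEN,np.ones((3,3)))',
'grab_frame(nm); a=cv2.medianBlur(f["color"],5 if nm=="side" else 3); h=cv2.cvtColor(a,cv2.COLOR_BGR2HSV); c=a.astype(int); m=((h[...,2]<75)&(c[...,0]>c[...,2]-(8 if nm=="side" else -1))).astype(np.uint8)')
s=s.replace("WithStats(m); out","WithStats(m,connectivity=4); out")
open('h.py','w').write(s)
E
cat h.py | sed -n 20,34p
```

```text
f=cams.grab_frame(nm); a=cv2.medianBlur(f["color"],5 if nm=="side" else 3); h=cv2.cvtColor(a,cv2.COLOR_BGR2HSV); c=a.astype(int); m=((h[...,2]<75)&(c[...,0]>c[...,2]-(8 if nm=="side" else -1))).astype(np.uint8)
    n,l,st,ce=cv2.connectedComponentsWithStats(m,connectivity=4); out=[]
    for i in range(1,n):
        if 600<st[i][4]<4500:
            p=onz(f,ce[i],200)[:2]-P; q=np.linalg.norm(p)
            if 245<q<275: out.append((round(float(np.arctan2(-p[1],-p[0])),4),round(float(q),1),int(st[i][4])))
    return f,out
def tool():
    s=r.sense(); p=s["eef_pos"]; y=s["tcp_rot"][2]; return s,p,y
def rel(th,p):
    "TCP in boom frame: radial, tangential (positive = ahead of motion)"
    u=np.array([-np.cos(th),-np.sin(th)]);t=np.array([-u[1],u[0]]); d=p[:2]-P; return np.round([d@u,d@t],1)
```

Call:
send_rows(targets=[0,0,0,0,0,0,-1,0,0,0,0,0,0,-1,0,0,0,0,0,0,-1,0,0,0,0,0,0,-1,0,0,0,0,0,0,-1,0,0,0,0,0,0,-1,0,0,0,0,0,0,-1,0,0,0,0,0,0,-1])

```text
clock: 6.17
eef_pos: [536.1, -214.3, 162.1]
tcp_rot: [-3.142, -0.0, 2.449]
contact_force: [0.1, 0.3, 0.1]
opening: -0.002
grasp_force: 0.0
```

```bash
python3 st.py
```

```text
scene 6.217 [] []
side 6.267 [(0.0471, 252.9, 1664)] [array([195.6, 196.9])]
[ 536.1 -214.4  162.1] F [-0.   0.1 -0.1]
```

Call:
send_rows(targets=[0,0,0,0,0,0,-1,0,0,0,0,0,0,-1,0,0,0,0,0,0,-1,0,0,0,0,0,0,-1,0,0,0,0,0,0,-1,0,0,0,0,0,0,-1,0,0,0,0,0,0,-1,0,0,0,0,0,0,-1])

```text
clock: 6.93
eef_pos: [536.1, -214.4, 162.1]
tcp_rot: [-3.142, 0.0, 2.449]
contact_force: [0.1, 0.0, -0.5]
opening: -0.002
grasp_force: 0.0
```

```bash
python3 st.py; python3 - <<'E'
import cv2,numpy as np
from h import *
a=cv2.imread("pics/last_side.png")[150:400,180:480];cv2.imwrite("pics/c1.png",cv2.resize(a,None,fx=2,fy=2))
s,p,y=tool(); d=p[:2]-P; X=np.array([np.cos(y),np.sin(y)]);Y=np.array([np.sin(y),-np.cos(y)])
def go(a):
    c,s=np.cos(a),np.sin(a); e=np.array([[c,-s],[s,c]])@d-d; return np.round([e@X/1000,e@Y/1000],4)
for a in np.arange(0,.36,.03): print(round(a,2),go(a))
E
```

```text
scene 6.983 [] []
side 7.033 [(0.2652, 247.5, 1467)] [array([233.5, 149.9])]
[ 536.1 -214.4  162.1] F [ 0.3 -0.  -0.1]
0.0 [0. 0.]
0.03 [-0.0083 -0.0002]
0.06 [-0.0166 -0.0002]
0.09 [-0.025   0.0001]
0.12 [-0.0333  0.0006]
0.15 [-0.0416  0.0014]
0.18 [-0.0498  0.0024]
0.21 [-0.0581  0.0037]
0.24 [-0.0662  0.0052]
0.27 [-0.0744  0.0069]
0.3 [-0.0825  0.0089]
0.33 [-0.0905  0.0112]
```

View pics/c1.png

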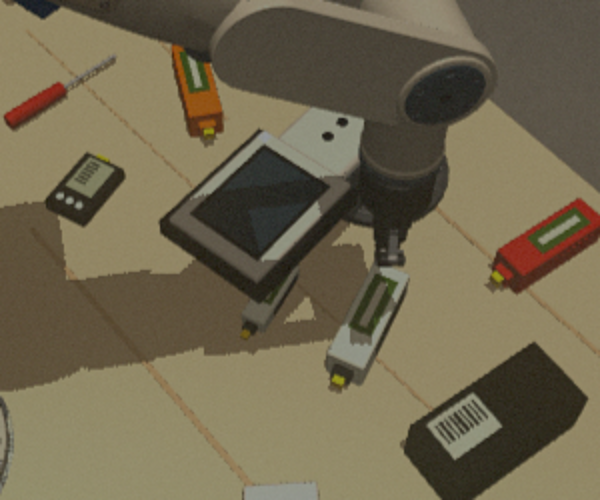

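The crop shows the screen corners at (267,148), (192,212), (258,258) and (328,185), with the finger in front at (392,250).

```bash
python3 - <<'E'
from h import *
f=dict(fx=519.54,fy=519.54,cx=313.44,cy=237.23,xyz=np.array([54.9,-649.95,1164.5]),attitude=np.array([-2.47990616e+00,2.39461535e-03,-6.38966357e-01]))
q=[onz(f,(x/2+180,y/2+150),200)[:2] for x,y in((267,148),(192,212),(258,258),(328,185))]
c=np.mean(q,0)-P;print(np.arctan2(-c[1],-c[0]),np.linalg.norm(c)); e=(q[1]+q[2]-q[0]-q[3]); print(np.arctan2(-e[1],-e[0]))
E
```

```text
0.24889066218577605 255.81064202372275
0.2262448611705251
```

Call:
send_rows(targets=[0,0,0,0,0,0,-1,0,0,0,0,0,0,-1,0,0,0,0,0,0,-1,0,0,0,0,0,0,-1,0,0,0,0,0,0,-1,0,0,0,0,0,0,-1,0,0,0,0,0,0,-1,-0.0004,0,0,0,0,0,-1,-0.0016,0,0,0,0,0,-1,-0.0036,-0.0001,0,0,0,0,-1,-0.0065,-0.0002,0,0,0,0,-1,-0.0101,-0.0002,0,0,0,0,-1])

```text
clock: 8.03
eef_pos: [544.0, -221.2, 162.1]
tcp_rot: [3.142, 0.0, 2.449]
contact_force: [-0.3, -0.5, 0.4]
opening: -0.002
grasp_force: 0.0
```

Call:
send_rows(targets=[-0.0044,0,0,0,0,0,-1,-0.0092,0.0001,0,0,0,0,-1,-0.0138,0.0003,0,0,0,0,-1,-0.0182,0.0005,0,0,0,0,-1,-0.0225,0.0008,0,0,0,0,-1,-0.0265,0.0011,0,0,0,0,-1,-0.0304,0.0015,0,0,0,0,-1,-0.0341,0.0019,0,0,0,0,-1,-0.0376,0.0023,0,0,0,0,-1,-0.0409,0.0028,0,0,0,0,-1,-0.044,0.0033,0,0,0,0,-1,-0.047,0.0038,0,0,0,0,-1])

```text
clock: 9.03
eef_pos: [582.6, -248.2, 162.1]
tcp_rot: [3.142, 0.0, 2.449]
contact_force: [1.8, -0.9, -0.1]
opening: 0.001
grasp_force: 0.9
```

Call:
send_rows(targets=[-0.0028,0.0004,0,0,0,0,-1,-0.0054,0.0009,0,0,0,0,-1,-0.0079,0.0014,0,0,0,0,-1,-0.0101,0.0018,0,0,0,0,-1,-0.0122,0.0022,0,0,0,0,-1,-0.0141,0.0026,0,0,0,0,-1,-0.0159,0.003,0,0,0,0,-1,-0.0174,0.0033,0,0,0,0,-1,-0.0188,0.0036,0,0,0,0,-1,-0.02,0.0039,0,0,0,0,-1,-0.021,0.0042,0,0,0,0,-1,-0.0219,0.0044,0,0,0,0,-1])

```text
clock: 10.03
eef_pos: [602.1, -258.6, 162.1]
tcp_rot: [-3.142, -0.0, 2.449]
contact_force: [0.4, -0.5, -0.3]
opening: 0.001
grasp_force: 0.0
```

Call:
send_rows(targets=[-0.0007,0.0002,0,0,0,0,-1,-0.0012,0.0003,0,0,0,0,-1,-0.0016,0.0004,0,0,0,0,-1,-0.0018,0.0005,0,0,0,0,-1,-0.0019,0.0005,0,0,0,0,-1])

```text
clock: 10.45
eef_pos: [603.7, -259.4, 162.1]
tcp_rot: [-3.142, -0.0, 2.449]
contact_force: [0.2, 0.0, 0.6]
opening: -0.002
grasp_force: 0.1
```

```bash
python3 st.py; python3 - <<'E'
import cv2,numpy as np
a=cv2.imread("pics/last_side.png")[200:400,260:460];b=cv2.imread("pics/last_scene.png")[160:360,240:460]
cv2.imwrite("pics/c2.png",np.vstack([cv2.resize(a,(480,480))[:300],cv2.resize(b,(480,436))[:300]]) if 0 else np.hstack([cv2.resize(a,(400,400)),cv2.resize(b,(400,400))]))
E
```

```text
scene 10.5 [(0.7388, 250.9, 1622)] [array([256.6, 105.7])]
side 10.55 [(0.8212, 258.2, 1822)] [array([264.5,  84.2])]
[ 603.6 -259.4  162. ] F [0.1 0.7 0.2]
```

View pics/c2.png

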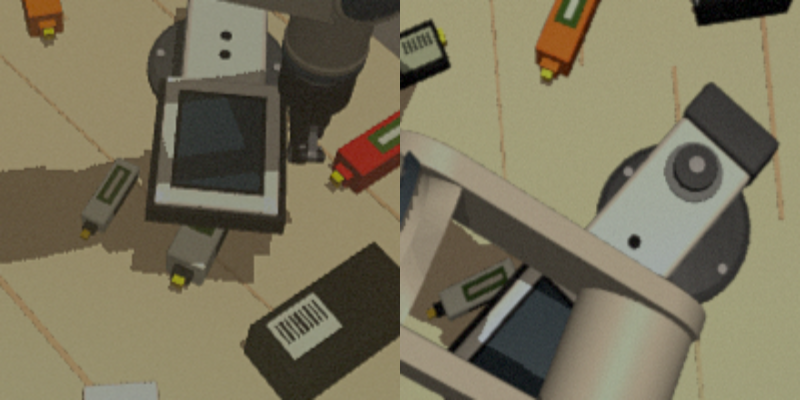

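It stopped almost on target: the side view gives 0.82 against 0.81. I'll back the finger off and check drift.

Call:
send_rows(targets=[-0.005,0,0,0,0,0,-1,-0.015,0,0,0,0,0,-1,-0.03,0,0,0,0,0,-1,-0.03,0,0,0,0,0,-1,-0.03,0,0,0,0,0,-1,-0.03,0,0,0,0,0,-1,-0.03,0,0,0,0,0,-1,-0.03,0,0,0,0,0,-1])

```text
clock: 11.22
eef_pos: [626.5, -278.3, 162.0]
tcp_rot: [-3.141, -0.0, 2.449]
contact_force: [0.4, -0.6, -0.1]
opening: 0.0
grasp_force: 0.0
```

```bash
python3 st.py
```

```text
scene 11.267 [(0.7958, 250.4, 2743)] [array([259.7, 120.5])]
side 11.317 [(0.8338, 256.9, 1701)] [array([264.1, 110.6])]
[ 626.6 -278.4  162.2] F [1.4 0.1 0.1]
```

Call:
send_rows(targets=[0,0,0,0,0,0,-1,0,0,0,0,0,0,-1,0,0,0,0,0,0,-1,0,0,0,0,0,0,-1,0,0,0,0,0,0,-1,0,0,0,0,0,0,-1,0,0,0,0,0,0,-1,0,0,0,0,0,0,-1])

```text
clock: 11.98
eef_pos: [626.9, -278.7, 162.0]
tcp_rot: [-3.142, -0.0, 2.449]
contact_force: [-0.3, 0.0, -0.8]
opening: 0.004
grasp_force: 0.0
```

```bash
python3 st.py; python3 - <<'E'
import cv2,numpy as np
a=cv2.imread("pics/last_side.png")[200:400,260:460]
cv2.imwrite("pics/c3.png",cv2.resize(a,(600,600),interpolation=cv2.INTER_CUBIC))
E
```

```text
scene 12.033 [(0.7928, 251.0, 2750)] [array([259.4, 121.7])]
side 12.083 [(0.8297, 256.8, 1683)] [array([263.6, 112.1])]
[ 626.9 -278.6  162.1] F [-0.9 -0.5  0.9]
```

View pics/c3.png

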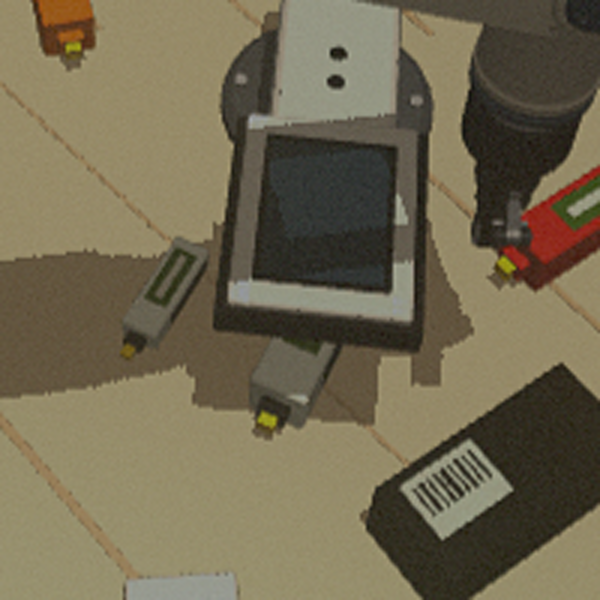

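The crop shows the screen corners at (268,136), (397,148), (391,292) and (254,278). The boom is practically still and the finger is clear. I'll move the arm out of the view and measure precisely.

Call:
send_rows(targets=[-0.015,-0.01,-0.01,0,0,0,-1,-0.035,-0.03,-0.03,0,0,0,-1,-0.055,-0.055,-0.05,0,0,0,-1,-0.075,-0.08,-0.06,0,0,0,-1,-0.095,-0.105,-0.06,0,0,0,-1,-0.115,-0.13,-0.06,0,0,0,-1,-0.13,-0.155,-0.06,0,0,0,-1,-0.14,-0.175,-0.06,0,0,0,-1,-0.15,-0.19,-0.06,0,0,0,-1,-0.155,-0.2,-0.06,0,0,0,-1,-0.155,-0.2,-0.06,0,0,0,-1])

```text
clock: 13.0
eef_pos: [617.3, -533.7, 221.5]
tcp_rot: [-3.141, -0.0, 2.447]
contact_force: [-0.0, -0.0, -0.4]
opening: -0.004
grasp_force: 0.0
```

```bash
python3 st.py; python3 - <<'E'
from h import *
f=dict(fx=519.54,fy=519.54,cx=313.44,cy=237.23,xyz=np.array([54.9,-649.95,1164.5]),attitude=np.array([-2.47990616e+00,2.39461535e-03,-6.38966357e-01]))
q=[onz(f,(x/3+260,y/3+200),200)[:2] for x,y in((268,136),(397,148),(391,292),(254,278))]
c=np.mean(q,0)-P;print(np.arctan2(-c[1],-c[0]),np.linalg.norm(c)); e=(q[3]+q[2]-q[0]-q[1]); print(np.arctan2(-e[1],-e[0]))
E
```

```text
scene 13.05 [(0.7946, 257.8, 3157)] [array([446.7, 292.4])]
side 13.1 [(0.8018, 259.0, 2109)] [array([447.7, 288.7])]
[ 618.3 -531.   221.8] F [0.  0.2 0.7]
0.8129942163730521 257.8192369466659
0.8084932986070836
```

Unoccluded, the views put the boom's line 3–5 mm from the pack's middle. I'll wait and watch for drift.

Call:
send_rows(targets=[0,0,0,0,0,0,-1,0,0,0,0,0,0,-1,0,0,0,0,0,0,-1,0,0,0,0,0,0,-1,0,0,0,0,0,0,-1,0,0,0,0,0,0,-1,0,0,0,0,0,0,-1,0,0,0,0,0,0,-1,0,0,0,0,0,0,-1,0,0,0,0,0,0,-1,0,0,0,0,0,0,-1,0,0,0,0,0,0,-1])

```text
clock: 14.1
eef_pos: [618.4, -531.5, 222.1]
tcp_rot: [3.142, -0.0, 2.449]
contact_force: [0.1, -0.0, 0.8]
opening: -0.002
grasp_force: 0.0
```

```bash
python3 st.py
```

```text
scene 14.15 [(0.793, 257.6, 3130)] [array([445.5, 293.1])]
side 14.2 [(0.8007, 259.1, 2085)] [array([447.8, 289.6])]
[ 618.4 -531.6  222.1] F [ 0.   0.6 -0.1]
```

Call:
send_rows(targets=[0,0,0,0,0,0,-1,0,0,0,0,0,0,-1,0,0,0,0,0,0,-1,0,0,0,0,0,0,-1,0,0,0,0,0,0,-1,0,0,0,0,0,0,-1,0,0,0,0,0,0,-1,0,0,0,0,0,0,-1,0,0,0,0,0,0,-1,0,0,0,0,0,0,-1,0,0,0,0,0,0,-1,0,0,0,0,0,0,-1])

```text
clock: 15.2
eef_pos: [618.4, -531.5, 222.1]
tcp_rot: [-3.142, -0.0, 2.449]
contact_force: [-0.6, 0.5, -0.3]
opening: 0.006
grasp_force: 0.0
```

```bash
python3 st.py
```

```text
scene 15.25 [(0.7914, 257.5, 3133)] [array([445. , 293.8])]
side 15.3 [(0.7975, 258.6, 2086)] [array([446.8, 291.1])]
[ 618.4 -531.5  222.1] F [-0.5 -0.5 -0.5]
```

Call:
send_rows(targets=[0,0,0,0,0,0,-1,0,0,0,0,0,0,-1,0,0,0,0,0,0,-1,0,0,0,0,0,0,-1,0,0,0,0,0,0,-1,0,0,0,0,0,0,-1,0,0,0,0,0,0,-1,0,0,0,0,0,0,-1,0,0,0,0,0,0,-1,0,0,0,0,0,0,-1,0,0,0,0,0,0,-1,0,0,0,0,0,0,-1])

```text
clock: 16.3
eef_pos: [618.4, -531.6, 222.1]
tcp_rot: [3.142, 0.0, 2.449]
contact_force: [-0.0, 0.2, -0.1]
opening: -0.0
grasp_force: 0.0
```

Call:
send_rows(targets=[0,0,0,0,0,0,-1,0,0,0,0,0,0,-1,0,0,0,0,0,0,-1,0,0,0,0,0,0,-1,0,0,0,0,0,0,-1,0,0,0,0,0,0,-1,0,0,0,0,0,0,-1,0,0,0,0,0,0,-1,0,0,0,0,0,0,-1,0,0,0,0,0,0,-1,0,0,0,0,0,0,-1,0,0,0,0,0,0,-1])

```text
clock: 17.3
eef_pos: [618.4, -531.6, 222.1]
tcp_rot: [-3.142, 0.0, 2.449]
contact_force: [0.8, 0.2, 0.8]
opening: -0.0
grasp_force: 0.0
```

```bash
python3 st.py; python3 -c "
from rig import r
print(r.sign_off())"
```

```text
scene 17.35 [(0.7911, 257.2, 3147)] [array([444.9, 293.9])]
side 17.4 [(0.7985, 259.0, 2087)] [array([447.1, 290.6])]
[ 618.4 -531.6  222.1] F [ 0.   0.7 -0. ]
the job is handed in; nothing more can be done
None
```

The job is handed in, with no verdict returned: the boom stands still and untouched over the larger pack, its middle line about 4–6 mm from the pack's middle by the cameras (limit 15 mm), after 17 s of the 50 s.

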